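Pin down the sequencer's cover at the field lab

ROBOT

A 6-joint arm with a two-finger parallel gripper is mounted at the origin on the work surface. World frame = base frame: x ahead of the robot, y to its left, z up, the work surface at z = 0. Lengths are in m, angles in rad, forces in N, time in s.
With the tool pointing down it reaches from about 0.375 to 0.9 m from the base axis. Payload 3.1 kg.
Tool frame: the origin (TCP) lies on the centre line of the jaws, within the pads' length; the fingertips stand 14 mm ahead of it and the grasp point (between the pads) lies 5 mm behind it; y points along the fingers, z is the direction in which the jaws open and shut, and the axes are right-handed (so a half turn about y gives the same grasp; the last joint's range is limited). The gripper opens to 87 mm and grips with 3 to 60 N. Pads are 19 mm wide; open, the fingers measure 117 mm over their backs; the gripper's body (75 mm by 190 mm) begins 51 mm behind the grasp point.
Start: joints at [-1.409, 0.527, 1.433, -0, 1.181, -0.178], TCP at [0.208, -0.589, 0.237] pointing down, gripper open.
Joint ranges: [-3.08, 3.08], [-0.75, 2.2], [0.22, 2.44], [-1.43, 4.57], [0, 2.65], [-2.85, 2.85]. Speed limits (rad/s): [2.79, 2.79, 3.14, 3.14, 3.14, 3.14].

INTERFACE

Orientations are given as a unit quaternion [x, y, z, w].
In Python, from rig import robot, vision gives the robot as it stands.
- The arm moves only by the shell command python3 -m crank 'ROWS' [FORCE]. ROWS is JSON, a list of rows, each a list of 7 numbers: the shift along the tool's x, y, z as a fraction of full scale, then the turn, a rotation vector about the tool's x, y, z as a fraction of full scale, then the gripper command: -1 is shut, 1 is fully open, values between are in proportion. In form: [[x, y, z, wx, wy, wz, grip], ...]. A call has 1 to 10 rows; each row is the pose to reach, as a shift and turn from the pose commanded when the call began, along the tool's axes at that moment, turning the shorter way round; what a row does not reach only later rows make up. Full scale, the value 1, is 50 cm for a shift and pi rad for a turn. A row lasts 1/8 s, in which the tool goes at most 62.5 mm and 10.7 degrees, less where a joint would pass 70% of its speed; a pose out of reach is approached as far as the arm can. A call with a number of a shift or a turn outside -1 to 1 is refused whole. A call with a gripper value outside its range is refused whole. The fingers move at their own pace and stop on an object; FORCE is the grip in N (left out, the last holds). Time passes only in rows, so rows that repeat a pose let the fingers close. It gives the time, the measured TCP pose, the force and the opening at its end, in the units of the state.
- robot.get_obs(): the state, without advancing time (a new reading comes with each control period).
- vision.camera(name): name is "scene" or "top"; returns the picture (384x512x3 uint8, blue, green, red); there is no depth.
- vision.camera_info(name): a dict with "vfov" (degrees; the focal length in pixels is half the picture's height over the tangent of half this angle, whatever the lens; pixels are square), "cx", "cy" (the principal point, pixels), "world_from_camera" (4x4, takes a point from camera to world coordinates). Camera axes: x right, y up, looking along -z (the intrinsics and any distortion apply to the point x, -y, -z); pixel columns grow to the right and rows downward; lengths in m; the calibration is good to about 2 mm. A picture is of the moment at which its call begins. camera_info takes no time and is no camera call.
- robot.hand_in(): hands the job in, once; it reports no verdict.
The state is a dict: "time": time; "q": joint angles; "joint_velocities": joint speeds; "joint_torque": joint torques, N m; "position": TCP position; "tool_rot": TCP orientation; "ft_force": force on the tool from outside, world axes, zero at the start; "moment": the same for the moment, N m; "grip_width": finger opening in m.
Only numpy, scipy, OpenCV 4.12 (cv2) and the standard library are available. Lean on these libraries where they do the work, as an engineer would, in place of code of your own. Each camera call takes 0.05 s, during which the arm holds its last target.

TASK

The white cover on the silver sequencer is back in place, and its middle rivet is already set. Press the blue pins of its left and right push rivets down until they are flush with their black collars. Leave the raised pin on the orange battery box as it is: that hatch still has to be opened.

Things in the scene. Friction and masses are not known exactly. Their poses are not given: they have to be found in the camera images.
- sequencer: Silver sequencer, 190 (x) x 200 (y) x 50 mm, fixed. Origin: centre of underside. x points from its white cover (top at 50 mm) to its black screen (62 mm at the far edge), y to its left. Three rivets on the cover at x = -48 mm: right (y = -65), middle (y = 0, already flush), left (y = 65), each with a fixed black collar 26 mm across, upper face 53 mm above the table.
- pin_left_top (a point): Centre of the top of the left blue pin on the sequencer's cover: flat head 15 mm across, 9 to 13 mm proud of its collar. Slides straight down against about 6 N of friction, stays where left, and stops level with the collar (top then 53 to 54 mm above the table). A blunt thing wider than the head, such as closed fingertips, can push it down to its stop.
- pin_right_top (a point): Centre of the top of the right blue pin on the sequencer's cover; otherwise just like the left one.
- pin_battery_top (a point): Centre of the top of the one raised blue pin on the fixed orange battery box (150 x 130 x 60 mm, grey hatch, black carrying handle up to 80 mm at its far side). Same kind of rivet, collar's upper face at 63 mm; this pin must stay raised. Either the box or the sequencer may stand on the left of the table.
Things that resemble listed ones, but are neither listed nor needed, are in the scene too. What is shaped like the part that bears pin_battery_top but yellow is not meant.

How it is judged:
By the outcome, as a careful person would: the job done as asked, in the order asked, and still so for the second after the job is handed in, with the robot touching nothing.
It also fails if it takes over 32 s, if anything falls off the work surface, if the arm or the gripper's body presses on something with over 40 N, if the wrist force passes 120 N, or if a joint passes its speed limit or range.

## Working session

There is one attempt and no reset: what is moved stays moved. The work goes in short steps, Python scripts to look and compute and a shell command to move; the robot and the scene stay as the last step left them, time stands still between calls to the robot, and variables do not carry over. Pictures are saved under pics/ and viewed, and the job is handed in when it is done.

```bash
mkdir -p pics; ls; python3 - <<'E'
from rig import robot, vision
import cv2
for n in("scene","top"):
    cv2.imwrite(f"pics/{n}0.png",vision.camera(n)); print(n,vision.camera_info(n))
print(robot.get_obs())
E
```

```text
pics
scene {'vfov': 54.883879302403315, 'cx': 255.63235627182846, 'cy': 190.24161306130335, 'world_from_camera': array([[-0.57636306, -0.59064077,  0.56475579,  0.89837985],
       [ 0.81710389, -0.40628211,  0.40899399,  0.29153598],
       [-0.01211835,  0.69719318,  0.71678087,  0.59840342],
       [ 0.        ,  0.        ,  0.        ,  1.        ]])}
top {'vfov': 50.27176527662342, 'cx': 260.103950136044, 'cy': 188.28784002784917, 'world_from_camera': array([[ 0.00976922,  0.99673575, -0.08013995,  0.40863887],
       [-0.99912368,  0.00646778, -0.04135262, -0.01591969],
       [-0.04069931,  0.08047371,  0.99592547,  0.86987359],
       [ 0.        ,  0.        ,  0.        ,  1.        ]])}
{'time': 0.1, 'q': array([-1.40949971e+00,  5.28401061e-01,  1.43373496e+00, -3.97950989e-06,
        1.18140493e+00, -1.78522476e-01]), 'joint_velocities': array([-0.00078344, -0.00061584, -0.0030725 , -0.00099049,  0.00018732,
        0.00018576]), 'joint_torque': array([-5.20384074e-04, -4.40987706e+01, -1.77150697e+01,  6.33968320e-02,
        5.33765391e-02, -5.45460978e-05]), 'position': array([ 0.20823612, -0.58863866,  0.23566482]), 'tool_rot': array([-0.11956278,  0.69761288, -0.69623526,  0.11957205]), 'ft_force': array([ 0.03454456, -0.89843186, -0.11004846]), 'moment': array([-0.01011214, -0.04011136,  0.02170786]), 'grip_width': 0.08704288644689576}
```

View pics/scene0.png

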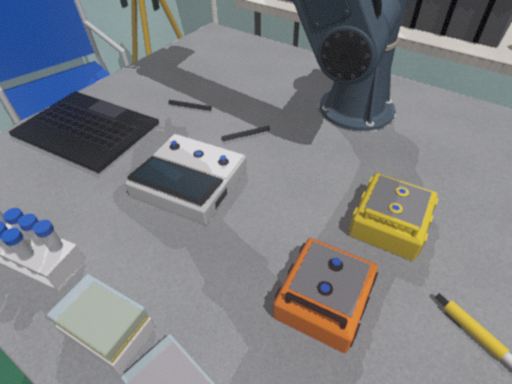

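View pics/top0.png

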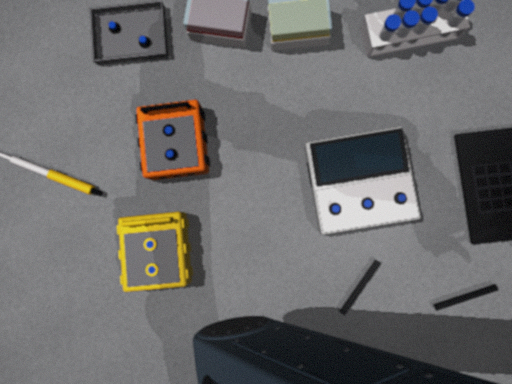

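Top view: the sequencer has blue pins at about (335,208), (368,203) and (400,198). The orange box has its pins at (168,130) and (170,154). The yellow box, the black tray with loose pins and the tubes are distractors. The targets are the outer two pins on the silver device. Next I'll measure them in both views.

```bash
cat > h.py <<'E'
import numpy as np, cv2
from rig import robot, vision
def ray(n,u,v):
    i=vision.camera_info(n); f=192/np.tan(np.radians(i["vfov"])/2); T=i["world_from_camera"]
    d=T[:3,:3]@np.array([(u-i["cx"])/f,-(v-i["cy"])/f,-1]); return T[:3,3],d
def plane(n,u,v,z):
    o,d=ray(n,u,v); return o+d*(z-o[2])/d[2]
def tri(a,b):
    A=[];B=[]
    P=[ray("top",*a),ray("scene",*b)]
    M=np.stack([P[0][1],-P[1][1]],1); s=np.linalg.lstsq(M,P[1][0]-P[0][0],rcond=None)[0]
    p,q=P[0][0]+s[0]*P[0][1],P[1][0]+s[1]*P[1][1]; return (p+q)/2,np.linalg.norm(p-q)
def blobs(img,box):
    h=cv2.cvtColor(img,cv2.COLOR_BGR2HSV); m=cv2.inRange(h,(105,130,60),(130,255,255))
    x0,y0,x1,y1=box; k=np.zeros_like(m); k[y0:y1,x0:x1]=m[y0:y1,x0:x1]
    n,l,s,c=cv2.connectedComponentsWithStats(k)
    return [(c[i].round(2),s[i]) for i in range(1,n) if s[i,4]>6]
E
python3 - <<'E'
from h import *
t=cv2.imread("pics/top0.png");s=cv2.imread("pics/scene0.png")
bt=blobs(t,(300,120,425,240));bs=blobs(s,(120,130,250,220))
for b in bt+bs:print(b)
bt.sort(key=lambda b:b[0][0]);bs.sort(key=lambda b:-b[0][0])
for a,b in zip(bt,bs): print(tri(a[0],b[0]),plane("top",*a[0],.064))
A=cv2.resize(t[120:240,295:430],None,fx=4,fy=4,interpolation=2)
B=cv2.resize(s[125:225,120:255],(540,400),interpolation=2)
cv2.imwrite("pics/cropA.png",A[:, :]);cv2.imwrite("pics/cropB.png",B)
E
```

```text
(array([401.32, 197.42]), array([398, 194,   8,   8,  53], dtype=int32))
(array([367.48, 202.86]), array([364, 199,   8,   9,  58], dtype=int32))
(array([335.36, 208.32]), array([332, 205,   8,   8,  53], dtype=int32))
(array([173.5, 143. ]), array([172, 142,   4,   3,  12], dtype=int32))
(array([197.76, 153.12]), array([195, 152,   6,   4,  17], dtype=int32))
(array([222.71, 157.5 ]), array([221, 156,   4,   4,  14], dtype=int32))
(array([ 0.43565165, -0.13078845,  0.0639721 ]), np.float64(0.0016999780831757196)) [ 0.43515304 -0.13008607  0.064     ]
(array([ 0.4473307 , -0.19529574,  0.05399559]), np.float64(0.001760949914722344)) [ 0.44632647 -0.19238434  0.064     ]
(array([ 0.45816626, -0.25918599,  0.06168265]), np.float64(0.0018616918635488275)) [ 0.45743851 -0.25772534  0.064     ]
```

View pics/cropA.png

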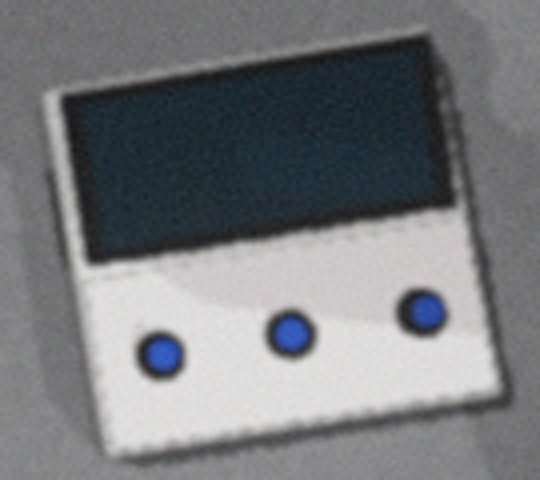

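View pics/cropB.png

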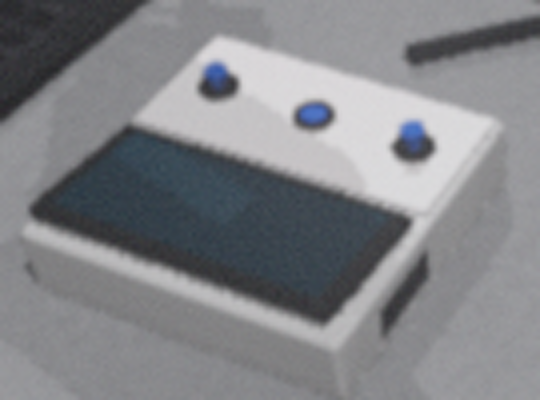

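Both views agree. The rays meet within 2 mm, the outer pins are 130 mm apart, and the heights come out at 64, 54 and 62 mm. The middle pin is flush and the outer two are raised, which also confirms the identification. Next I'll compute the move to a point above the right pin.

```bash
cat >> h.py <<'E'
from scipy.spatial.transform import Rotation as R
def shift(w, frm=None):
    o=robot.get_obs(); r=R.from_quat(o["tool_rot"])
    p=o["position"] if frm is None else np.array(frm)
    return (r.inv().apply(np.array(w)-p)/.5).round(4)
E
python3 - <<'E'
from h import *
print(R.from_quat(robot.get_obs()["tool_rot"]).as_matrix().round(3))
s=[.208,-.589,.237]
print(shift([.458,-.2585,.115],s),shift([.458,-.2585,.237],s))
E
```

```text
[[-0.943 -0.     0.333]
 [-0.333  0.002 -0.943]
 [-0.    -1.    -0.002]]
[-0.6916  0.2451 -0.4561] [-0.6917  0.0011 -0.4565]
```

```bash
python3 -m crank '[[-0.09,0,-0.06,0,0,0,-1],[-0.18,0,-0.12,0,0,0,-1],[-0.28,0,-0.18,0,0,0,-1],[-0.38,0,-0.25,0,0,0,-1],[-0.48,0,-0.32,0,0,0,-1],[-0.58,0.05,-0.38,0,0,0,-1],[-0.66,0.12,-0.43,0,0,0,-1],[-0.6916,0.2,-0.4561,0,0,0,-1],[-0.6916,0.2451,-0.4561,0,0,0,-1],[-0.6916,0.2451,-0.4561,0,0,0,-1]]' 20
python3 - <<'E'
from h import *
for n in("scene","top"): cv2.imwrite(f"pics/{n}1.png",vision.camera(n))
o=robot.get_obs();print(o["position"],o["ft_force"],o["grip_width"],shift([.458,-.2585,.115]))
s=cv2.imread("pics/scene1.png");cv2.imwrite("pics/c1.png",cv2.resize(s[60:240,110:310],(800,600*9*8//(8*10)),interpolation=2)[:600])
E
```

```text
time: 1.35
position: [0.4573, -0.2575, 0.1122]
tool_rot: [-0.121, 0.698, -0.695, 0.119]
ft_force: [-0.2, -0.4, 0.4]
grip_width: 0.0017
[ 0.45855085 -0.25934447  0.11427761] [ 0.39888544 -0.05341977  0.34950539] 0.00038246823855590253 [ 0.0005 -0.0014 -0.002 ]
```

View pics/c1.png

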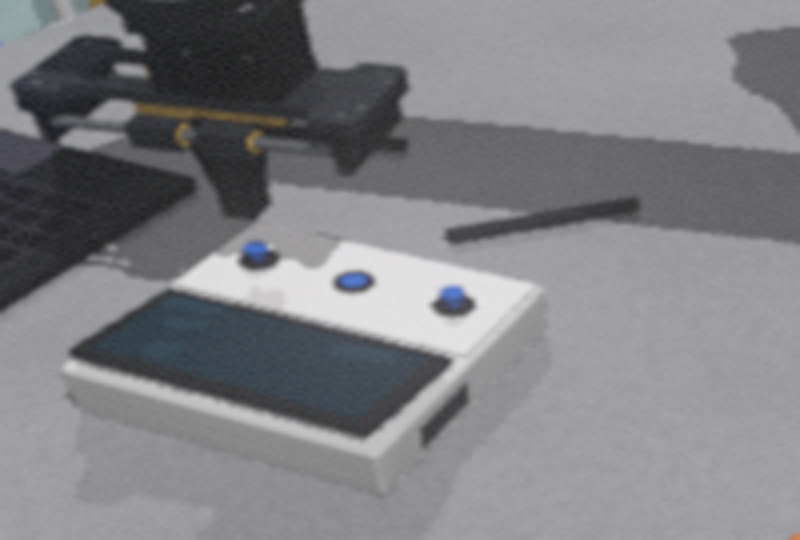

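View pics/top1.png

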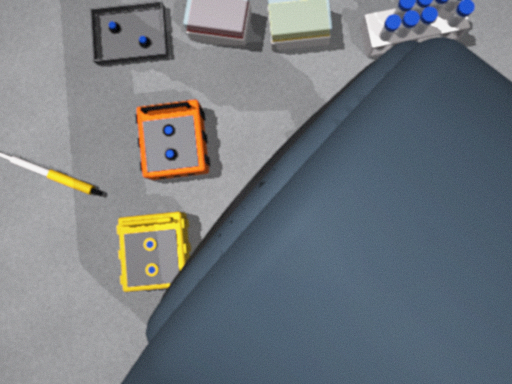

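The scene crop shows the closed fingertip at about (247,212) over the right pin at (257,248); the arm blocks the top view. I'll check the vertical alignment by projection.

```bash
python3 - <<'E'
from h import *
def proj(n,p):
    i=vision.camera_info(n); f=192/np.tan(np.radians(i["vfov"])/2); T=np.linalg.inv(i["world_from_camera"])
    c=T[:3,:3]@np.array(p)+T[:3,3]; return np.array([i["cx"]+f*c[0]/-c[2], i["cy"]-f*c[1]/-c[2]])
o=robot.get_obs()["position"]
for p in([o[0],o[1],o[2]-.014],[.458,-.2588,.062]):
    a=proj("scene",p);print(a,(a-[110,60])*[4,3])
E
```

```text
[170.80671368 129.57666847] [243.22685474 208.7300054 ]
[174.05534987 142.97399135] [256.22139948 248.92197405]
```

Predicted and observed positions agree within about 4 crop pixels (roughly 1 mm). I'll press down gradually.

```bash
python3 -m crank '[[0,0.03,0,0,0,0,-1],[0,0.06,0,0,0,0,-1],[0,0.075,0,0,0,0,-1],[0,0.085,0,0,0,0,-1],[0,0.09,0,0,0,0,-1],[0,0.095,0,0,0,0,-1],[0,0.095,0,0,0,0,-1]]'
```

```text
time: 2.33
position: [0.4578, -0.2589, 0.068]
tool_rot: [-0.12, 0.697, -0.697, 0.119]
ft_force: [-3.7, 1.7, 15.7]
grip_width: 0.0003
```

```bash
python3 -m crank '[[0,0.003,0,0,0,0,-1],[0,0.003,0,0,0,0,-1]]'; python3 -m crank '[[0,0.003,0,0,0,0,-1],[0,0.003,0,0,0,0,-1]]'
```

```text
time: 2.58
position: [0.4578, -0.2589, 0.0679]
tool_rot: [0.12, -0.697, 0.697, -0.12]
ft_force: [-5.5, 2.8, 26.9]
grip_width: 0.0005
time: 2.82
position: [0.4578, -0.2589, 0.0677]
tool_rot: [0.12, -0.697, 0.697, -0.12]
ft_force: [-7.4, 4.3, 35.9]
grip_width: 0.0004
```

The fingertip met a hard stop at 53.7 mm, so the right pin is flush. Now I'll lift and work out the move to the left pin.

```bash
python3 -m crank '[[0,-0.03,0,0,0,0,-1],[0,-0.1,0,0,0,0,-1],[0,-0.1,0,0,0,0,-1]]'
python3 - <<'E'
from h import *
print(robot.get_obs()["position"],robot.get_obs()["ft_force"],shift([.4355,-.1305,.1145],[.458,-.2588,.1145]),shift([.4355,-.1305,.1145]))
E
```

```text
time: 3.2
position: [0.4597, -0.2602, 0.1153]
tool_rot: [0.118, -0.695, 0.698, -0.121]
ft_force: [1.6, -0.7, 0.3]
grip_width: 0.0001
[ 0.45971829 -0.26019134  0.11534959] [ 1.63441754 -0.69605294  0.28538287] [-0.0431 -0.0011 -0.2569] [-0.0408  0.0006 -0.2607]
```

```bash
python3 -m crank '[[-0.01,0,-0.06,0,0,0,-1],[-0.021,0,-0.13,0,0,0,-1],[-0.032,0,-0.2,0,0,0,-1],[-0.042,0,-0.257,0,0,0,-1],[-0.042,0,-0.257,0,0,0,-1],[-0.042,0,-0.257,0,0,0,-1],[-0.042,0,-0.257,0,0,0,-1]]'
python3 - <<'E'
from h import *
s=vision.camera("scene");cv2.imwrite("pics/scene2.png",s);cv2.imwrite("pics/c2.png",cv2.resize(s[60:240,110:310],(800,720),interpolation=2)[:600])
print(robot.get_obs()["position"],shift([.4355,-.1305,.1145]))
E
```

```text
time: 4.08
position: [0.436, -0.1321, 0.1133]
tool_rot: [0.119, -0.697, 0.697, -0.119]
ft_force: [-0.9, 0.9, -0.2]
grip_width: 0.0005
[ 0.43588037 -0.13196726  0.11335169] [-0.0003 -0.0023 -0.003 ]
```

View pics/c2.png

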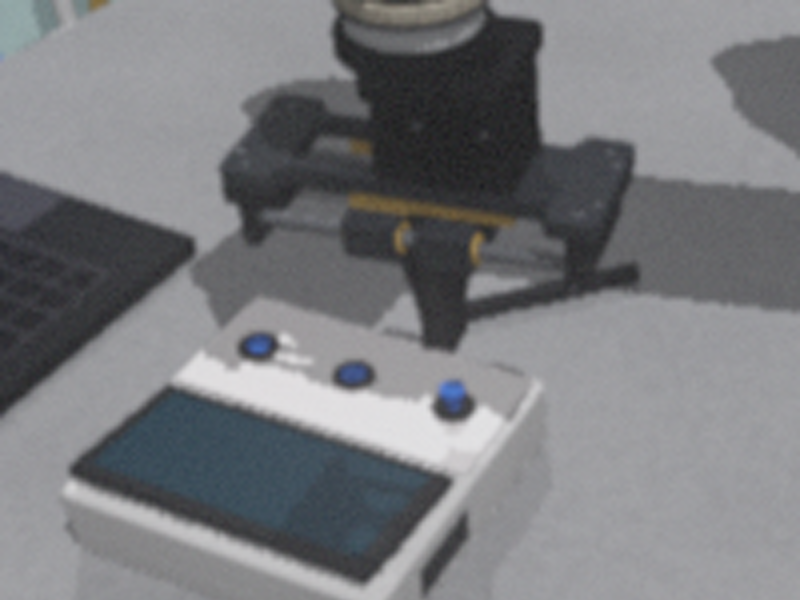

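The right pin at (258,345) is now flush, like the middle one at (353,374). The left pin at (452,392) is still raised, and the tip at (443,345) is above it. I'll nudge sideways by 1.5 mm while pressing.

```bash
python3 -m crank '[[0,0.03,-0.002,0,0,0,-1],[0,0.06,-0.002,0,0,0,-1],[0,0.075,-0.002,0,0,0,-1],[0,0.085,-0.002,0,0,0,-1],[0,0.09,-0.002,0,0,0,-1],[0,0.095,-0.002,0,0,0,-1],[0,0.095,-0.002,0,0,0,-1]]';python3 -m crank '[[0,0.003,0,0,0,0,-1],[0,0.003,0,0,0,0,-1]]'; python3 -m crank '[[0,0.003,0,0,0,0,-1],[0,0.003,0,0,0,0,-1]]'
```

```text
time: 5.0
position: [0.4351, -0.1306, 0.0679]
tool_rot: [0.119, -0.696, 0.697, -0.12]
ft_force: [-4.3, 0.6, 20.7]
grip_width: 0.0001
time: 5.25
position: [0.4351, -0.1306, 0.0677]
tool_rot: [0.119, -0.696, 0.698, -0.12]
ft_force: [-6.1, 1.5, 34.8]
grip_width: 0.0004
time: 5.5
position: [0.4351, -0.1306, 0.0676]
tool_rot: [0.119, -0.696, 0.698, -0.12]
ft_force: [-8.2, 1.9, 48.0]
grip_width: 0.0004
```

The tip hit a hard stop at 53.6 mm. I'll lift straight up and back off to clear the view.

```bash
python3 -m crank '[[0,-0.03,0,0,0,0,-1],[0,-0.12,0,0,0,0,-1],[0,-0.2,0.06,0,0,0,-1],[0.1,-0.28,0.18,0,0,0,-1],[0.2,-0.32,0.3,0,0,0,-1],[0.3,-0.34,0.4,0,0,0,-1],[0.4,-0.34,0.5,0,0,0,-1],[0.5,-0.34,0.6,0,0,0,-1],[0.65,-0.34,0.68,0,0,0,-1],[0.65,-0.34,0.68,0,0,0,-1]]'
python3 - <<'E'
from h import *
T=vision.camera("top");s=vision.camera("scene")
cv2.imwrite("pics/top3.png",T);cv2.imwrite("pics/scene3.png",s)
cv2.imwrite("pics/c3.png",cv2.resize(s[125:225,120:255],(540,400),interpolation=2))
bt=sorted(blobs(T,(300,120,425,240)),key=lambda b:b[0][0]);bs=sorted(blobs(s,(120,130,250,220)),key=lambda b:-b[0][0])
for a,b in zip(bt,bs): print(a[0],b[0],tri(a[0],b[0]))
o=robot.get_obs();print(o["time"],o["position"],o["ft_force"])
E
```

```text
time: 6.75
position: [0.2546, -0.54, 0.2327]
tool_rot: [0.119, -0.697, 0.697, -0.119]
ft_force: [0.9, -0.7, 0.1]
grip_width: 0.0003
[334.67 208.44] [222.89 160.78] (array([ 0.43580083, -0.13090395,  0.05439956]), np.float64(0.0019839836902296247))
[367.44 203.18] [197.81 153.  ] (array([ 0.44681096, -0.19537256,  0.0539285 ]), np.float64(0.0021218442174889573))
[400.  197.5] [174.06 145.59] (array([ 0.45844177, -0.25882689,  0.05435673]), np.float64(0.0018912355227919339))
6.85 [ 0.25204346 -0.54469193  0.23283843] [-0.32038234  0.39415422 -0.73915486]
```

View pics/c3.png

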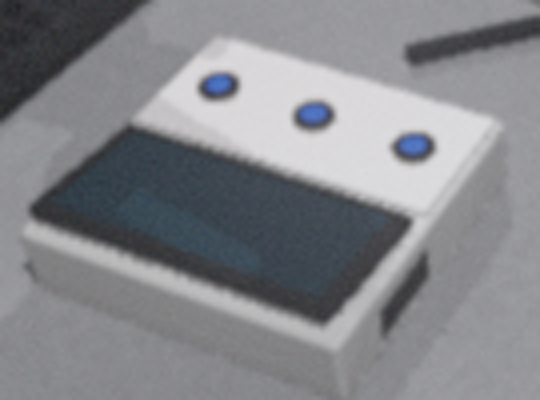

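View pics/scene3.png

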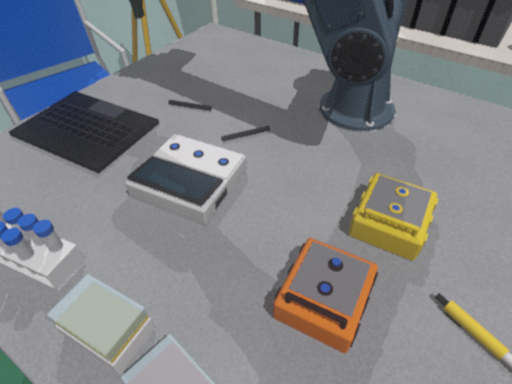

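All three sequencer pins, at crop (218,85), (314,115) and (413,147), look flush and measure 54 mm high. The orange box, with pins at (336,264) and (325,289), looks unchanged. The arm is clear, so I'm handing in.

```bash
python3 -m crank '[[0,0,0,0,0,0,-1],[0,0,0,0,0,0,-1]]'; python3 -c "
from rig import robot
print(robot.hand_in())"
```

```text
time: 7.1
position: [0.2569, -0.5366, 0.2323]
tool_rot: [-0.12, 0.697, -0.696, 0.12]
ft_force: [0.1, 0.6, -0.2]
grip_width: 0.0004
the job is handed in; nothing more can be done
None
```

I pressed the right pin and then the left pin of the silver sequencer with closed fingertips until each hit its stop. The wrist force reached 36 N on the right pin and 48 N on the left, with the fingertips at about 53.7 mm.

In the last two-camera check, all three sequencer pin tops measured 54 mm high (they were about 62 mm right and 64 mm left before). I never went near the orange battery box, and it looked unchanged in the last picture. The arm was clear of everything at hand-in, at about 7 s. No check failed or disagreed.

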